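Light and hold open the fixing unit for inspection

ROBOT

A 6-joint arm with a two-finger parallel gripper is mounted at the origin on the work surface. World frame = base frame: x ahead of the robot, y to its left, z up, the work surface at z = 0. Lengths are in mm, angles in rad, forces in N, time in s.
With the tool pointing down it reaches from about 425 to 950 mm from the base axis. Payload 3.5 kg.
Tool frame: the origin (TCP) lies on the mounting face of the last link; the fingertips stand 173 mm ahead of it and the grasp point (between the pads) lies ahead of it (env.grip_depth is the z of the grasp point in the tool frame, in mm); z points along the fingers, y is the line along which they close (so a half turn about z gives the same grasp; the last joint's range is limited). The gripper opens to 85 mm and grips with 20 to 120 N. Pads are 22 mm wide; open, the fingers measure 114 mm over their backs; the gripper's body (76 mm by 85 mm) begins 54 mm behind the grasp point. The pads swing forward as they close: fully open they stand 13 mm farther back than shut.
Start: joints at [1.033, 0.286, 1.577, -0, 1.279, -0.15], TCP at [255.217, 624.878, 404.725] pointing down, gripper open.
Joint ranges: [-2.77, 2.77], [-0.9, 2.22], [0.21, 2.48], [-1.53, 4.67], [0.24, 2.81], [-2.84, 2.84]. Speed limits (rad/s): [2.79, 2.79, 3.14, 3.14, 3.14, 3.14].

INTERFACE

Orientations are given as a rotation vector (axis times angle).
In Python, from rig import monitor, optics, env gives the robot as it stands.
- The arm moves only by the tool drive_tool, never from a script. Its arguments are lists of equal length, an entry for each row: "delta_pos": the shift along the tool's x, y, z in cm, a list of three; "angular": the turn, a rotation vector about the tool's x, y, z in rad, a list of three; "jaw": the closure, from 0 (fully open) to 1 (shut). In form: {"delta_pos": [[tx, ty, tz], ...], "angular": [[rx, ry, rz], ...], "jaw": [jaw, ...]}. A call has 1 to 8 rows; each row shifts and turns the commanded pose from where the row before left it, along the tool's axes as they then stand; what a row does not reach is not made up. A row lasts 1/8 s, in which the tool goes at most 62.5 mm and 10.7 degrees, less where a joint would pass 70% of its speed; a pose out of reach is approached as far as the arm can. A call is refused whole if a number of a shift passes 6.25 or a number of a turn 0.188, either way. A call with a gripper value outside its range is refused whole. The fingers move at their own pace and stop on an object; "grip_force" is the grip in N (left out, the last holds). Time passes only in rows, so rows that do not move let the fingers close. It gives the time, the measured TCP pose, the force, the opening and the grip force at its end, in the units of the state.
- monitor.get_state(): the state, without advancing time (a new reading comes with each control period).
- optics.read_camera(name): name is "scene" or "side" or "wrist"; returns (picture, depth): 400x640x3 uint8, red, green, blue; 400x640 float32, mm along the optical axis (not along the pixel's ray), 0 where there is no reading.
- optics.camera_model(name): a dict with "intrinsics" (3x3 intrinsics, pixels), "cam_to_world" (4x4, takes a point from camera to world coordinates). Camera axes: x right, y down, z forward; pixel columns grow to the right and rows downward; lengths in mm; the calibration is good to about 2 mm. A picture is of the moment at which its call begins: read the wrist's pose just before it. camera_model takes no time and is no camera call; for the wrist camera it gives the pose at the moment of the call.
- env.sign_off(): hands the job in; it is judged then, once.
The state is a dict: "time_s": time; "joint_positions": joint angles; "qvel": joint speeds; "joint_efforts": joint torques, N m; "tool_pos": TCP position; "tcp_rot": TCP orientation; "force": force on the tool from outside, world axes, zero at the start; "ft_torque": the same for the moment, N m; "opening": opening from 0.0 (shut) to 1.0 (fully open); "finger_force": force on a finger pad.
Only numpy, scipy, OpenCV 4.12 (cv2) and the standard library are available. Lean on these libraries where they do the work, as an engineer would, in place of code of your own. Each camera call takes 0.05 s, during which the arm holds its last target. There are 200 camera calls.

TASK

Get the fixing unit ready for me to inspect its roller: gently lay the yellow light bar flat on the sloping paper guide, along the roller and in the middle, with its white lens facing the roller, and let go of it. Then lift the sprung black cover by its green handle until its white pointers stand on the green lines, never as far as the red ones, and finish while still holding it there. Leave everything else on the bench where it is.

Things in the scene. Friction and masses are not known exactly. Their poses are not given: they have to be found in the camera images.
- unit: Fixing (fuser) unit of a copier, fixed to the bench: 320 mm long (its y), 110 mm high, steel plates, brown roller under a black sprung cover, white gears at its +y end. Origin: centre of the underside, on the table. Its x points to the rear (hinge side), y along the roller, z up; its front, with the sloping paper guide, faces the robot, up to 0.3 rad askew.
- guide_seat (a point): Point on the guide's upper face, mid-length: middle of the bar's underside when it lies 2 mm from the stops. Bright guide, 230 mm along unit y, slope 0.262 rad rising to the roller (unit +x) from 24 mm high at its front edge, 85 mm free. Stops at the front edge: 22 mm long, 9 mm high, centred 48 mm either side of the middle, free for a finger between. Axes: the unit's, not sloped.
- light: Yellow LED light bar with black end caps, 130 mm long (its y), 24 mm wide (its x), 28 mm high (z), about 90 g, lying loose on the bench right of the unit. Origin: centre of its underside. The white lens strip covers its +x side face.
- cover (a joint): Opening angle of the sprung cover, rad: 0 shut, growing as its front edge rises about the rear hinge. Spring and weight pull it shut from any angle (0.4 N m shut, 0.6 N m at the green line: 4 to 6 N at the handle). White pointers on the green lines at 0.55, on the red lines at 0.85; hard stop 1.2.
- cover_hinge (a point): Point on the cover's hinge axis, halfway along it: 65 mm behind the unit's origin (its +x), 98 mm above the table. The axis runs along the unit's y. Fixed.
- cover_handle (a point): Middle of the green handle: round bar 12 mm thick along unit y, 72 mm between its posts, its centre 36 mm above the cover's top near the front edge, so fingers can go in front of and behind it. Shut: 100 mm in front of the hinge axis and 47 mm above it, 145 mm above the table. Swings with the cover; its x and z then tip with it.
- cover_pointer (a point): White pointer on the cover's right (unit's -y) end, at the rim of the dark quadrant plate, 94 mm from the hinge axis; a twin is at the left end. Moves with the cover; with the cover shut it is straight in front of the hinge axis.
- green_line (a point): Where the pointer's point stands when it is on the green line of the right-hand quadrant plate (fixed to the unit). The red line is farther up the same rim.
- driver_a: Bystander, loose: hex nut driver, black and green handle, steel shaft, 225 mm long, 30 mm thick, lying along its own x (tip to +x) right of the light; origin on the table under the shaft end of the handle.
- driver_b: Bystander, loose: a second nut driver, same size, lying crosswise in front of the fixing unit, left of the middle; origin as driver_a.
- dish: Bystander, loose: round steel parts dish, 92 mm across, 22 mm high, with loose screws; origin under its centre.
- gear: Bystander, loose: white plastic gear, 56 mm across, 22 mm high; origin under its centre.
- latch: Bystander, loose: black bracket with a purple latch, 80 x 34 mm, 26 mm high; origin under its centre.
- duct: Bystander, loose: grey moulded toner duct, 110 x 110 mm, 120 mm high, left of the fixing unit; origin under its centre.
- roller: Bystander, loose: feed roller with black square end blocks, 190 mm long along its own y, 32 mm high; origin under its centre.
Things that resemble listed ones, but are neither listed nor needed, are in the scene too. Leave any pink or turquoise look-alike of the light alone.

How it is judged (in metres and radians):
On the way, in this order (a step that is already met when the one before it is completed fails the run):
1. the light bar lies flat on the paper guide, along the roller and in the middle, lens to the roller, let go, the cover still shut (x of light in the frame of unit between -0.127 and -0.062 m and y of light in the frame of unit between -0.04 and 0.04 m and z of light in the frame of unit between 0.02 and 0.046 m and angle between the y axis of light and the y axis of unit, either way round below 0.14 rad and angle between the z axis of light and the z axis of unit, either way round between 0.16 and 0.36 rad and x of unit in the frame of light above 0.03 m and contact force between light and unit above 0.2 N and contact force between the fingers and light below 0.1 N and linear speed of light below 0.03 m/s and value of joint cover below 0.06 rad), for 0.2 s.
2. the cover is lifted and held with its pointers on the green lines (value of joint cover between 0.47 and 0.63 rad and velocity of joint cover between -0.15 and 0.15 rad/s and contact force between the fingers and cover above 1 N and distance between the grasp point and cover_handle below 0.05 m and contact force between light and cover below 0.1 N), for 0.2 s.
At the end, for the whole second after the job is handed in: The light bar rests untouched on the guide: within 40 mm of the middle, along the roller within 8 degrees, flat on the slope within 6 degrees, lens to the roller, clear of the cover; the fingers, on the green handle, hold the cover still at 0.55 rad (green lines) within 0.08 rad (all of step 2 and x of light in the frame of unit between -0.127 and -0.062 m and y of light in the frame of unit between -0.04 and 0.04 m and z of light in the frame of unit between 0.02 and 0.046 m and angle between the y axis of light and the y axis of unit, either way round below 0.14 rad and angle between the z axis of light and the z axis of unit, either way round between 0.16 and 0.36 rad and x of unit in the frame of light above 0.03 m and contact force between light and unit above 0.2 N and contact force between the fingers and light below 0.1 N and linear speed of light below 0.03 m/s); the arm keeps its last pose, push and grip.
It fails at once if the cover is lifted to the red lines (value of joint cover above 0.85 rad).
It fails at once if the light bar is dropped (falls free faster than 0.6 m/s) (contact force between the fingers and light below 0.05 N and linear speed of light above 0.6 m/s).
It fails at once if another thing on the bench is shifted by more than 30 mm (distance of any of driver_a, driver_b, dish, gear, latch, duct, roller from where it was at the start of the episode above 0.03 m).
It also fails if it takes over 58 s, if anything falls off the work surface, if the arm or the gripper's body presses on something with over 40 N, if the wrist force passes 120 N, or if a joint passes its speed limit or range.

## Working session

There is one attempt and no reset: what is moved stays moved. The work goes in short steps, Python scripts to look and compute and a tool call to move; the robot and the scene stay as the last step left them, time stands still between calls to the robot, and variables do not carry over. Pictures are saved under pics/ and viewed, at most 10 in all, crops included, and the job is handed in when it is done.

Besides the shell and the picture viewer there is one more tool, called after ">>>" by a JSON object that holds its "api" and its "payload". drive_tool: Moves the arm, as the interface text tells. Its arguments: {"type":"object","properties":{"delta_pos":{"type":"array"},"angular":{"type":"array"},"jaw":{"type":"array"},"grip_force":{"type":"number"}},"required":["delta_pos","angular","jaw"]}

```bash
ls; mkdir -p pics
python3 - <<'E'
from rig import monitor, optics, env
import cv2,numpy as np
print(monitor.get_state(), env.grip_depth)
for n in("scene","side"):
    p,d=optics.read_camera(n); cv2.imwrite(f"pics/{n}0.png",p[:,:,::-1]); np.savez(f"pics/{n}0.npz",p=p,d=d,**optics.camera_model(n))
    print(n,optics.camera_model(n))
E
```

```text
pics
{'time_s': 0.0, 'joint_positions': array([ 1.03299275e+00,  2.87176574e-01,  1.57820059e+00,  1.64578341e-05,
        1.27861360e+00, -1.50015045e-01]), 'qvel': array([ 0.00088803,  0.00077893, -0.00126491,  0.00202361, -0.00094533,
        0.00055165]), 'joint_efforts': array([-7.45625075e-04, -4.05989277e+01, -2.92620331e+01, -1.13786580e-04,
        5.80940410e-03,  5.25858141e-06]), 'tool_pos': array([255.092507  , 624.66228608, 403.32665   ]), 'tcp_rot': array([-0.60517551, -3.081912  ,  0.00353709]), 'force': array([-0.34081437, -0.32299853, -0.29187835]), 'ft_torque': array([ 0.01277606, -0.00785985,  0.02266202]), 'finger_force': 0.0, 'opening': 1.000455240926597} 154.70000000000002
scene {'intrinsics': array([[411.61428204,   0.        , 318.49982411],
       [  0.        , 411.61428204, 195.540361  ],
       [  0.        ,   0.        ,   1.        ]]), 'cam_to_world': array([[-7.74203816e-01,  4.04639430e-01, -4.86698452e-01,
         1.15286459e+03],
       [ 6.32684496e-01,  5.16446762e-01, -5.77055518e-01,
         7.89983190e+02],
       [ 1.78544231e-02, -7.54685149e-01, -6.55844148e-01,
         1.07130853e+03],
       [ 0.00000000e+00,  0.00000000e+00,  0.00000000e+00,
         1.00000000e+00]])}
side {'intrinsics': array([[510.03840173,   0.        , 318.13287666],
       [  0.        , 510.03840173, 200.1512401 ],
       [  0.        ,   0.        ,   1.        ]]), 'cam_to_world': array([[ 9.91903695e-01, -1.02220467e-01,  7.53527412e-02,
         3.24420443e+02],
       [-1.26862228e-01, -7.70743637e-01,  6.24387877e-01,
        -1.04266422e+03],
       [-5.74757479e-03, -6.28892059e-01, -7.77471378e-01,
         1.37712829e+03],
       [ 0.00000000e+00,  0.00000000e+00,  0.00000000e+00,
         1.00000000e+00]])}
```

View pics/scene0.png

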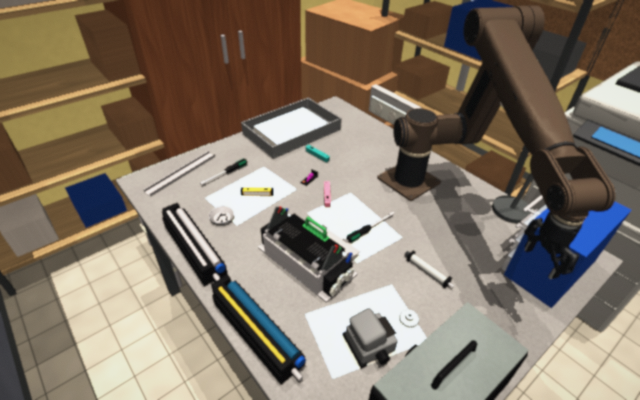

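View pics/side0.png

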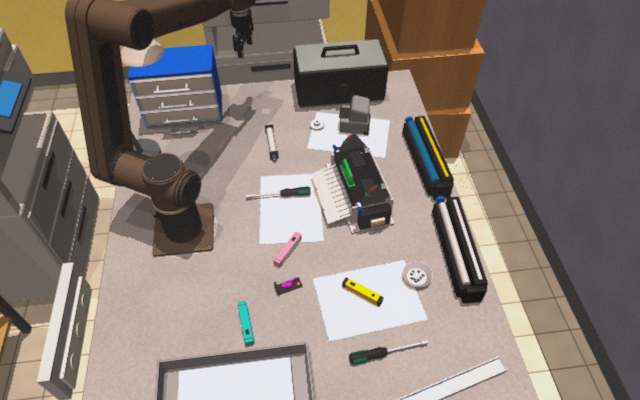

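The candidates for the light are: yellow bar at scene (257,190) / side (362,291), which is the target; pink look-alike at scene (327,192) / side (288,248); turquoise look-alike at scene (317,153) / side (246,322). The yellow strip at scene (250,325) belongs to a toner unit. The handle is at side (347,172), and the guide is the white ribbed face at side (330,195).

```bash
cat > h.py <<'E'
import numpy as np,cv2
from scipy.spatial.transform import Rotation as R
def load(n):
    z=np.load(f"pics/{n}.npz"); return z['p'],z['d'],z['intrinsics'],z['cam_to_world']
def cast(uv,K,T,z):
    uv=np.atleast_2d(uv).astype(float); r=np.c_[(uv-K[:2,2])/[K[0,0],K[1,1]],np.ones(len(uv))]@T[:3,:3].T
    return T[:3,3]+r*((z-T[2,3])/r[:,2])[:,None]
def cloud(uv,d,K,T):
    uv=np.atleast_2d(uv); dd=d[uv[:,1],uv[:,0]]; uv=uv[dd>0]; dd=dd[dd>0]
    c=np.c_[(uv-K[:2,2])/[K[0,0],K[1,1]],np.ones(len(uv))]*dd[:,None]
    return c@T[:3,:3].T+T[:3,3]
def mask(p,lo,hi,box):
    h=cv2.cvtColor(p,cv2.COLOR_RGB2HSV); m=cv2.inRange(h,np.array(lo),np.array(hi))
    x0,y0,x1,y1=box; k=np.zeros_like(m); k[y0:y1,x0:x1]=m[y0:y1,x0:x1]; v,u=np.nonzero(k); return np.c_[u,v]
def snap(n,name):
    from rig import optics
    M=optics.camera_model(n); p,d=optics.read_camera(n)
    cv2.imwrite(f"pics/{name}.png",p[:,:,::-1]); np.savez(f"pics/{name}.npz",p=p,d=d,**M); return p,d,M['intrinsics'],M['cam_to_world']
def pca(P):
    c=P.mean(0); w,v=np.linalg.eigh(np.cov(P[:,:2].T)); a=v[:,1]; s=(P[:,:2]-c[:2])@a
    return c.round(1),a.round(3),round(float(np.arctan2(a[1],a[0])),3),round(float(np.ptp(s)),1)
E
python3 - <<'E'
from h import *
for n,by,bg in(("side0",(335,270,395,315),(335,150,362,195)),("scene0",(235,180,280,200),(298,212,334,246))):
    p,d,K,T=load(n)
    y=mask(p,(22,120,90),(36,255,255),by); g=mask(p,(45,100,60),(85,255,255),bg)
    print(n,len(y),"light plane",pca(cast(y,K,T,24)),"cloud",pca(cloud(y,d,K,T)))
    print(len(g),"handle plane",pca(cast(g,K,T,148)),"cloud",pca(cloud(g,d,K,T)))
p,d,K,T=load("side0")
for s,b in(("side0",(300,130,410,240)),("scene0",(240,190,380,310))):
    p,d,K,T=load(s); x0,y0,x1,y1=b; u,v=np.meshgrid(np.arange(x0,x1),np.arange(y0,y1)); P=cloud(np.c_[u.ravel(),v.ravel()],d,K,T)
    for lo,hi in((30,60),(90,120),(140,155)):
        Q=P[(P[:,2]>lo)&(P[:,2]<hi)]; print(s,lo,len(Q),cv2.minAreaRect(Q[:,:2].astype(np.float32)))
E
```

```text
side0 248 light plane (array([ 543. , -314.7,   24. ]), array([-0.777,  0.629]), 2.461, 109.9) cloud (array([ 542.7, -315.7,   25.7]), array([-0.775,  0.632]), 2.457, 109.8)
230 handle plane (array([550.1,  44.6, 148. ]), array([-0.053,  0.999]), 1.624, 124.3) cloud (array([554.6,  66.4, 123.4]), array([-0.136,  0.991]), 1.707, 138.0)
scene0 116 light plane (array([ 545.4, -310.3,   24. ]), array([-0.785,  0.619]), 2.474, 114.1) cloud (array([ 547.4, -306.8,   27.4]), array([-0.783,  0.622]), 2.47, 114.8)
245 handle plane (array([578.9,  96.7, 148. ]), array([0.009, 1.   ]), 1.562, 117.0) cloud (array([562.1,  76.3, 120.7]), array([-0.136,  0.991]), 1.707, 111.7)
side0 30 1252 ((606.2664794921875, 159.45030212402344), (484.9456787109375, 316.5428771972656), 66.90121459960938)
side0 90 1935 ((607.3699951171875, 70.31594848632812), (138.2508544921875, 307.34368896484375), 6.3358893394470215)
side0 140 178 ((593.4434204101562, 72.52291870117188), (87.37200164794922, 257.19976806640625), 6.962603569030762)
scene0 30 677 ((555.7713623046875, 16.72119140625), (561.7357177734375, 439.77716064453125), 58.648651123046875)
scene0 90 2290 ((598.5137329101562, 162.240478515625), (141.73475646972656, 460.0052795410156), 7.591244697570801)
scene0 140 189 ((596.587158203125, 79.26107788085938), (87.18012237548828, 251.07347106933594), 7.545559883117676)
```

```bash
cat >> h.py <<'E'
def toolR(th,lean=0.,az=0.):
    """tool y along heading th, pointing down; then lean about world dir az+90deg, by -lean (top leans toward -az)"""
    r=np.array([[-np.sin(th),np.cos(th),0],[np.cos(th),np.sin(th),0],[0,0,-1.]])  # columns x,y,z
    return R.from_rotvec(-lean*np.array([-np.sin(az),np.cos(az),0]))*R.from_matrix(r)
def plan(p,Rt,N,grasp=False):
    from rig import monitor,env
    s=monitor.get_state(); p=np.array(p,float)
    if grasp: p=p-Rt.apply([0,0,env.grip_depth])
    R0=R.from_rotvec(s['tcp_rot']); w=(R0.inv()*Rt).as_rotvec()/N
    dq=R.from_rotvec(w); A=np.zeros((3,3)); S=R.identity()
    for i in range(N): A+=S.as_matrix(); S=S*dq
    t=np.linalg.solve(A,R0.inv().apply(p-s['tool_pos']))/10
    print("TCP target",p.round(1),"N",N,"row cm",t.round(3),"ang",w.round(4))
E
python3 - <<'E'
from h import *
plan((450,60,460),toolR(0.13),15)
plan((450,60,460),toolR(0.13),16)
E
```

```text
TCP target [450.  60. 460.] N 15 row cm [-3.905 -1.467 -0.375] ang [-0.0001  0.0001  0.0702]
TCP target [450.  60. 460.] N 16 row cm [-3.664 -1.367 -0.352] ang [-0.0001  0.0001  0.0658]
```

>>> {"api": "drive_tool", "payload": {"delta_pos": [[-3.66,-1.37,-0.35],[-3.66,-1.37,-0.35],[-3.66,-1.37,-0.35],[-3.66,-1.37,-0.35],[-3.66,-1.37,-0.35],[-3.66,-1.37,-0.35],[-3.66,-1.37,-0.35],[-3.66,-1.37,-0.35]], "angular": [[0,0,0.066],[0,0,0.066],[0,0,0.066],[0,0,0.066],[0,0,0.066],[0,0,0.066],[0,0,0.066],[0,0,0.066]], "jaw": [0,0,0,0,0,0,0,0]}}

```text
time_s: 1.1
tool_pos: [428.5, 367.4, 432.2]
tcp_rot: [-1.392, -2.816, 0.001]
force: [0.6, -0.3, -0.7]
opening: 0.998
finger_force: 0.0
```

>>> {"api": "drive_tool", "payload": {"delta_pos": [[-3.66,-1.37,-0.35],[-3.66,-1.37,-0.35],[-3.66,-1.37,-0.35],[-3.66,-1.37,-0.35],[-3.66,-1.37,-0.35],[-3.66,-1.37,-0.35],[-3.66,-1.37,-0.35],[-3.66,-1.37,-0.35],[0,0,0],[0,0,0]], "angular": [[0,0,0.066],[0,0,0.066],[0,0,0.066],[0,0,0.066],[0,0,0.066],[0,0,0.066],[0,0,0.066],[0,0,0.066],[0,0,0],[0,0,0]], "jaw": [0,0,0,0,0,0,0,0,0,0]}}

```text
invalid input
```

>>> {"api": "drive_tool", "payload": {"delta_pos": [[-3.66,-1.37,-0.35],[-3.66,-1.37,-0.35],[-3.66,-1.37,-0.35],[-3.66,-1.37,-0.35],[-3.66,-1.37,-0.35],[-3.66,-1.37,-0.35],[-3.66,-1.37,-0.35],[-3.66,-1.37,-0.35]], "angular": [[0,0,0.066],[0,0,0.066],[0,0,0.066],[0,0,0.066],[0,0,0.066],[0,0,0.066],[0,0,0.066],[0,0,0.066]], "jaw": [0,0,0,0,0,0,0,0]}}

```text
time_s: 2.1
tool_pos: [448.1, 59.1, 460.3]
tcp_rot: [-2.078, -2.355, 0.001]
force: [0.9, 0.3, 0.8]
opening: 1.001
finger_force: 0.0
```

>>> {"api": "drive_tool", "payload": {"delta_pos": [[0,0,0],[0,0,0]], "angular": [[0,0,0],[0,0,0]], "jaw": [0,0]}}

```text
time_s: 2.35
tool_pos: [448.4, 60.5, 460.4]
tcp_rot: [-2.075, -2.357, -0.0]
force: [0.2, -0.2, 0.8]
opening: 1.002
finger_force: 0.0
```

Run:
```python
from h import *
from rig import monitor
p,d,K,T=snap("wrist","w1"); print(K,T.round(3),monitor.get_state()['tool_pos'])
```

```text
[[359.03147991   0.         317.43620725]
 [  0.         359.03147991 195.11090884]
 [  0.           0.           1.        ]] [[ 9.92000e-01  1.21000e-01  3.80000e-02  4.38274e+02]
 [ 1.27000e-01 -9.45000e-01 -3.00000e-01  1.37129e+02]
 [-1.00000e-03  3.03000e-01 -9.53000e-01  4.30072e+02]
 [ 0.00000e+00  0.00000e+00  0.00000e+00  1.00000e+00]] [448.45819971  60.83359043 460.39034366]
```

View pics/w1.png

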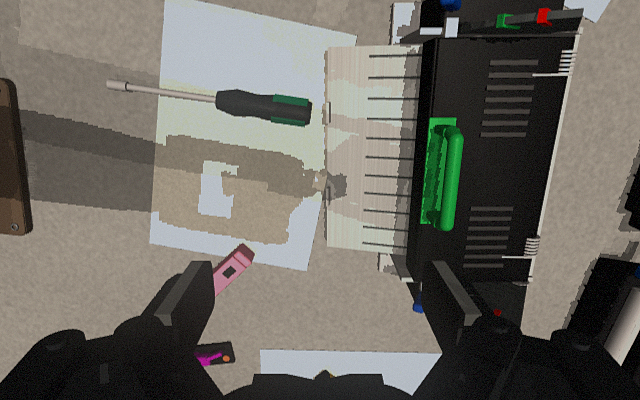

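The wrist view shows the unit from above. The handle bar runs (456,127)–(448,228), and the guide spans columns 327–418, rows 47–255. driver_b is at (210,95), and a pink look-alike is at (235,265).

Run:
```python
from h import *
p,d,K,T=load("w1")
g=mask(p,(45,100,60),(75,255,255),(415,110,475,240)); P=cloud(g,d,K,T); 
H=P[P[:,2]>140]; print("handle top",pca(H),H[:,2].max(),len(H)); r=cv2.minAreaRect(H[:,:2].astype(np.float32)); print(r)
u,v=np.meshgrid(np.arange(322,425),np.arange(40,262)); P=cloud(np.c_[u.ravel(),v.ravel()],d,K,T); 
print("edge box mean", cv2.minAreaRect(P[(P[:,2]>25)&(P[:,2]<45)][:,:2].astype(np.float32)))
# slice along unit x at several rows
for row in (90,160,215): 
    Q=cloud(np.array([[c,row] for c in range(318,440,6)]),d,K,T); print(row,Q.round(0).tolist())
# cover top
u,v=np.meshgrid(np.arange(400,600),np.arange(0,300)); P=cloud(np.c_[u.ravel(),v.ravel()],d,K,T); C=P[(P[:,2]>100)&(P[:,2]<114)]
print("cover",cv2.minAreaRect(C[:,:2].astype(np.float32)),C[:,2].mean())
```

```text
handle top (array([555. ,  75.4, 149.8]), array([-0.129,  0.992]), 1.701, 84.8) 153.13215939805372 1420
((556.1381225585938, 73.40922546386719), (11.557236671447754, 84.81702423095703), 7.717130184173584)
edge box mean ((505.57220458984375, 63.477020263671875), (98.96568298339844, 244.84600830078125), 6.290040016174316)
90 [[440.0, 127.0, 2.0], [447.0, 128.0, 1.0], [453.0, 130.0, 26.0], [459.0, 131.0, 27.0], [465.0, 131.0, 27.0], [472.0, 132.0, 28.0], [478.0, 133.0, 31.0], [484.0, 134.0, 32.0], [490.0, 135.0, 34.0], [496.0, 135.0, 35.0], [502.0, 136.0, 37.0], [508.0, 137.0, 39.0], [514.0, 138.0, 42.0], [520.0, 139.0, 44.0], [526.0, 139.0, 44.0], [532.0, 140.0, 45.0], [537.0, 141.0, 46.0], [534.0, 141.0, 80.0], [534.0, 142.0, 99.0], [536.0, 142.0, 110.0], [541.0, 143.0, 109.0]]
160 [[450.0, 47.0, 2.0], [458.0, 47.0, 2.0], [463.0, 53.0, 26.0], [470.0, 54.0, 26.0], [477.0, 56.0, 28.0], [483.0, 56.0, 28.0], [490.0, 58.0, 32.0], [496.0, 59.0, 33.0], [503.0, 60.0, 34.0], [509.0, 62.0, 38.0], [515.0, 63.0, 39.0], [521.0, 64.0, 41.0], [528.0, 65.0, 42.0], [534.0, 66.0, 44.0], [540.0, 67.0, 44.0], [545.0, 69.0, 49.0], [544.0, 75.0, 77.0], [543.0, 79.0, 99.0], [544.0, 82.0, 111.0], [549.0, 83.0, 112.0], [555.0, 84.0, 112.0]]
215 [[459.0, -24.0, 2.0], [467.0, -23.0, 2.0], [472.0, -13.0, 26.0], [480.0, -12.0, 26.0], [487.0, -11.0, 28.0], [493.0, -9.0, 30.0], [500.0, -7.0, 32.0], [507.0, -5.0, 35.0], [513.0, -4.0, 36.0], [520.0, -3.0, 37.0], [526.0, -0.0, 42.0], [533.0, 1.0, 42.0], [540.0, 2.0, 43.0], [546.0, 3.0, 44.0], [552.0, 5.0, 47.0], [559.0, 6.0, 48.0], [550.0, 22.0, 93.0], [550.0, 29.0, 110.0], [555.0, 30.0, 112.0], [557.0, 35.0, 123.0], [562.0, 35.0, 123.0]]
cover ((603.9768676757812, 79.89140319824219), (123.07878875732422, 282.0143737792969), 7.659908294677734) 109.36263682924161
```

Run:
```python
from h import *
a=load("side0")[0][265:320,330:400]; b=load("scene0")[0][172:208,232:284]
a=cv2.resize(a,None,fx=5,fy=5,interpolation=0); b=cv2.resize(b,(364,275),interpolation=0)
cv2.imwrite("pics/crop.png",np.hstack([a,b])[:,:,::-1])
plan((520,-260,330),toolR(0.13),8)
```

```text
TCP target [ 520. -260.  330.] N 8 row cm [-4.093  0.372  1.629] ang [-0.0001 -0.0001 -0.0003]
```

View pics/crop.png

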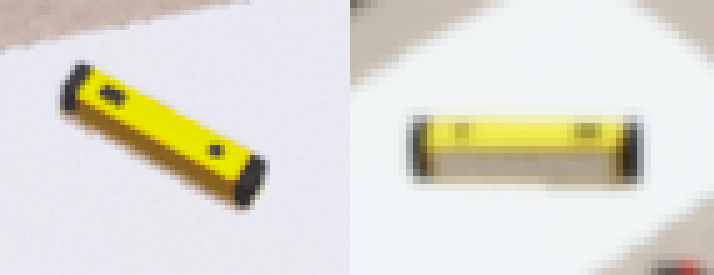

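The right crop (scene camera) shows the grey-white lens on the bar's far side (+x,+y). The left crop (side camera) shows only yellow on its near face. So the lens heading is about 0.894 rad.

Run:
```python
from h import *
plan((544,-313,300),toolR(0.894),8)
```

```text
TCP target [ 544. -313.  300.] N 8 row cm [-4.83  -1.043  2.004] ang [-0.     -0.0001 -0.0958]
```

>>> {"api": "drive_tool", "payload": {"delta_pos": [[-4.83,-1.04,2.0],[-4.83,-1.04,2.0],[-4.83,-1.04,2.0],[-4.83,-1.04,2.0],[-4.83,-1.04,2.0],[-4.83,-1.04,2.0],[-4.83,-1.04,2.0],[-4.83,-1.04,2.0]], "angular": [[0,0,-0.096],[0,0,-0.096],[0,0,-0.096],[0,0,-0.096],[0,0,-0.096],[0,0,-0.096],[0,0,-0.096],[0,0,-0.096]], "jaw": [0,0,0,0,0,0,0,0]}}

```text
time_s: 3.4
tool_pos: [545.7, -313.8, 299.4]
tcp_rot: [-1.034, -2.966, -0.001]
force: [-0.1, 0.3, 0.9]
opening: 1.003
finger_force: 0.0
```

>>> {"api": "drive_tool", "payload": {"delta_pos": [[0,0,0],[0,0,0]], "angular": [[0,0,0],[0,0,0]], "jaw": [0,0]}}

```text
time_s: 3.65
tool_pos: [544.7, -312.3, 300.1]
tcp_rot: [-1.04, -2.963, -0.001]
force: [0.5, 0.3, 0.2]
opening: 1.002
finger_force: 0.0
```

Run:
```python
from h import *
p,d,K,T=snap("wrist","w2")
y=mask(p,(22,120,90),(36,255,255),(100,20,540,350)); P=cloud(y,d,K,T); print(len(y),np.median(P[:,2])); Q=P[P[:,2]>22]
print(pca(Q),cv2.minAreaRect(Q[:,:2].astype(np.float32)))
L=mask(p,(0,0,0),(180,255,45),(100,20,540,300)); Q=cloud(L,d,K,T); Q=Q[(Q[:,2]>22)&(Q[:,2]<34)]; print(len(Q),pca(Q) if len(Q)>9 else 0)
```

```text
1712 28.49152291813826
(array([ 546.9, -311.8,   28.5]), array([-0.749,  0.662]), 2.418, 107.0) ((543.1483154296875, -312.87396240234375), (22.4863338470459, 107.13626861572266), 50.166175842285156)
1314 (array([ 527. , -300.3,   28.3]), array([-0.768,  0.641]), 2.446, 154.3)
```

View pics/w2.png

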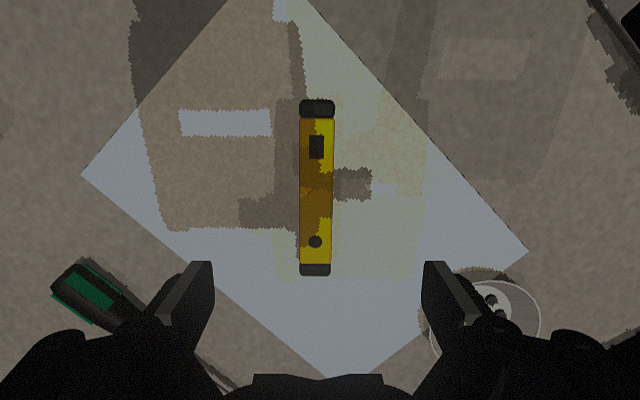

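The bar spans (317,100)–(315,276), upright in the image between the fingers. The paper around it is clear; the driver at (90,290) and the dish at (490,310) are off to the sides.

Run:
```python
from h import *
p,d,K,T=load("w2"); print(cast([[317,100],[315,276]],K,T,28).mean(0))
plan((543.5,-312.6,180),toolR(0.88),7)
```

```text
[ 542.68454819 -312.52196286   28.        ]
TCP target [ 543.5 -312.6  180. ] N 7 row cm [ 0.007 -0.017  1.729] ang [ 0.     -0.      0.0023]
```

>>> {"api": "drive_tool", "payload": {"delta_pos": [[0,-0.02,1.75],[0,-0.02,1.75],[0,-0.02,1.75],[0,-0.02,1.75],[0,-0.02,1.75],[0,-0.02,1.75],[0,-0.02,1.5],[0,0,0]], "angular": [[0,0,0.002],[0,0,0.002],[0,0,0.002],[0,0,0.002],[0,0,0.002],[0,0,0.002],[0,0,0.002],[0,0,0]], "jaw": [0,0,0,0,0,0,0,0], "grip_force": 30}}

```text
time_s: 4.7
tool_pos: [542.8, -314.1, 178.8]
tcp_rot: [-1.061, -2.953, -0.002]
force: [0.7, 0.2, 0.5]
opening: 0.998
finger_force: 0.0
```

>>> {"api": "drive_tool", "payload": {"delta_pos": [[0,0,0],[0,0,0],[0,0,0],[0,0,0],[0,0,0],[0,0,0],[0,0,0],[0,0,0]], "angular": [[0,0,0],[0,0,0],[0,0,0],[0,0,0],[0,0,0],[0,0,0],[0,0,0],[0,0,0]], "jaw": [0.3,0.5,0.7,1,1,1,1,1], "grip_force": 30}}

```text
time_s: 5.7
tool_pos: [543.7, -314.7, 181.5]
tcp_rot: [1.062, 2.955, -0.001]
force: [-0.8, 1.0, 5.2]
opening: 0.272
finger_force: 30.3
```

```bash
cat >> h.py <<'E'
YAW=0.131; O=np.array([590.2,79.0,0]); U=R.from_rotvec([0,0,YAW])
def unit(p): return O+U.apply(p)
RS=toolR(YAW,0.262,YAW)
E
python3 - <<'E'
from h import *
n=-RS.as_matrix()[:,2]; pl=unit([-100,0,32.5])+181.5*n; print(n,pl)
plan((543,-314,320),toolR(0.88),4)
from rig import monitor
s=monitor.get_state
# second leg from lifted pose
import rig; 
class M: 
    def get_state(self): return dict(tool_pos=np.array([543.,-314,320]),tcp_rot=toolR(0.88).as_rotvec())
rig.monitor=M(); plan(pl+[0,0,100],RS,12)
E
```

```text
[-0.25679353 -0.03383371  0.96587388] [444.4487973   59.79661681 207.80611005]
TCP target [ 543. -314.  320.] N 4 row cm [ 2.200e-02  2.000e-03 -3.462e+00] ang [0.     0.0003 0.0003]
TCP target [444.4  59.8 307.8] N 12 row cm [3.172 0.898 0.158] ang [-0.0208 -0.0082  0.0621]
```

>>> {"api": "drive_tool", "payload": {"delta_pos": [[0,0,-1.0],[0,0,-2.0],[0,0,-2.5],[0,0,-2.5],[0,0,-2.5],[0,0,-2.0],[0,0,-1.3],[0,0,0]], "angular": [[0,0,0],[0,0,0],[0,0,0],[0,0,0],[0,0,0],[0,0,0],[0,0,0],[0,0,0]], "jaw": [1,1,1,1,1,1,1,1]}}

```text
time_s: 6.7
tool_pos: [543.6, -314.6, 320.1]
tcp_rot: [1.062, 2.955, -0.001]
force: [0.7, -0.3, -1.9]
opening: 0.273
finger_force: 29.6
```

>>> {"api": "drive_tool", "payload": {"delta_pos": [[3.17,0.9,0.16],[3.17,0.9,0.16],[3.17,0.9,0.16],[3.17,0.9,0.16],[3.17,0.9,0.16],[3.17,0.9,0.16],[3.17,0.9,0.16],[3.17,0.9,0.16]], "angular": [[-0.0208,-0.0082,0.0621],[-0.0208,-0.0082,0.0621],[-0.0208,-0.0082,0.0621],[-0.0208,-0.0082,0.0621],[-0.0208,-0.0082,0.0621],[-0.0208,-0.0082,0.0621],[-0.0208,-0.0082,0.0621],[-0.0208,-0.0082,0.0621]], "jaw": [1,1,1,1,1,1,1,1]}}

```text
time_s: 7.7
tool_pos: [444.9, -71.4, 305.8]
tcp_rot: [1.694, 2.501, 0.201]
force: [-0.3, 0.5, -1.5]
opening: 0.274
finger_force: 29.6
```

Run:
```python
from h import *
from rig import monitor; print(monitor.get_state())
plan([444.4,59.8,307.8],RS,5)
```

```text
{'time_s': 7.7, 'joint_positions': array([-0.40363524, -0.14103832,  2.22366678,  0.13587372,  0.92500273,
       -0.85851585]), 'qvel': array([ 0.49214862, -0.25506257,  0.24308038,  0.04231143, -0.20322743,
        0.94614599]), 'joint_efforts': array([ -2.25102715, -20.62036872, -27.38862813,   0.18441344,
        -0.17070053,  -0.51456872]), 'tool_pos': array([444.90436888, -71.36679556, 305.8118548 ]), 'tcp_rot': array([1.69353364, 2.50086594, 0.20137366]), 'force': array([-0.25120222,  0.45899544, -1.48962038]), 'ft_torque': array([-0.01975185,  0.11837395,  0.013936  ]), 'finger_force': 29.62784707546234, 'opening': 0.2742521135221285}
TCP target [444.4  59.8 307.8] N 5 row cm [2.53  0.716 0.076] ang [-0.0169 -0.0068  0.0492]
```

>>> {"api": "drive_tool", "payload": {"delta_pos": [[2.53,0.72,0.08],[2.53,0.72,0.08],[2.53,0.72,0.08],[2.53,0.72,0.08],[2.53,0.72,0.08],[0,0,0],[0,0,0]], "angular": [[-0.0169,-0.0068,0.0492],[-0.0169,-0.0068,0.0492],[-0.0169,-0.0068,0.0492],[-0.0169,-0.0068,0.0492],[-0.0169,-0.0068,0.0492],[0,0,0],[0,0,0]], "jaw": [1,1,1,1,1,1,1]}}

```text
time_s: 8.57
tool_pos: [444.9, 58.5, 308.0]
tcp_rot: [1.944, 2.225, 0.291]
force: [0.2, 0.4, -1.4]
opening: 0.275
finger_force: 29.6
```

Run:
```python
from h import *
from rig import monitor; s=monitor.get_state(); print(s['joint_positions'],s['tool_pos'])
print((R.from_rotvec(s['tcp_rot']).inv()*RS).as_rotvec())
p,d,K,T=snap("wrist","w3")
y=mask(p,(22,120,90),(36,255,255),(200,20,440,350)); P=cloud(y,d,K,T)
C=R.from_rotvec(s['tcp_rot']).inv().apply(P-s['tool_pos']); print("bar in tool",len(C),C.mean(0),np.ptp(C,axis=0),np.percentile(C,[2,98],axis=0).round(1).tolist())
plan([444.4,59.8,217.8],RS,8)
```

```text
[-0.106436   -0.16659221  2.24406052  0.08287549  0.8110625  -0.29040264] [444.94680897  58.51748964 308.02044848]
[-0.00039191  0.00083932  0.00362398]
bar in tool 10129 [ 1.67130428e+01 -3.39096516e-02  1.52989106e+02] [85.25115866 24.04616398  8.20303109] [[-27.3, -11.2, 151.8], [54.1, 10.9, 154.3]]
TCP target [444.4  59.8 217.8] N 8 row cm [ 0.021 -0.298  1.09 ] ang [0.     0.0001 0.0003]
```

View pics/w3.png

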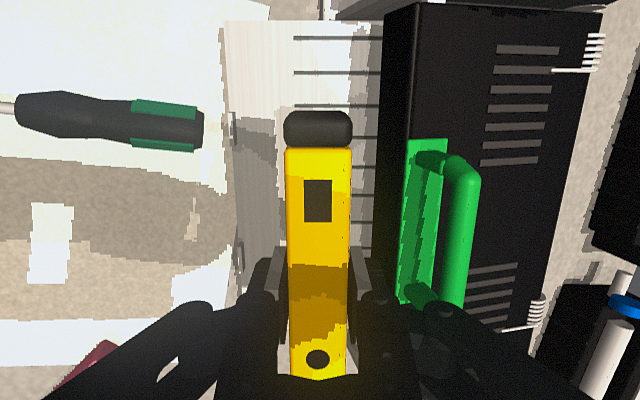

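The bar sits square in the jaws, at (318,130)–(318,375). The guide is below it, and its two stops are at columns 233–240, rows 130 and 260. The handle is clear to the right.

>>> {"api": "drive_tool", "payload": {"delta_pos": [[0.02,-0.3,1.1],[0.02,-0.3,1.1],[0.02,-0.3,1.1],[0.02,-0.3,1.1],[0.02,-0.3,1.1],[0.02,-0.3,1.1],[0.02,-0.3,1.1],[0,-0.3,1.1]], "angular": [[0,0,0],[0,0,0],[0,0,0],[0,0,0],[0,0,0],[0,0,0],[0,0,0],[0,0,0]], "jaw": [1,1,1,1,1,1,1,1]}}

```text
time_s: 9.62
tool_pos: [444.9, 60.0, 216.9]
tcp_rot: [1.943, 2.223, 0.293]
force: [-0.2, 0.2, -0.9]
opening: 0.273
finger_force: 29.6
```

>>> {"api": "drive_tool", "payload": {"delta_pos": [[0,-0.05,0.2],[0,-0.05,0.2],[0,0,0]], "angular": [[0,0,0],[0,0,0],[0,0,0]], "jaw": [1,1,1]}}

```text
time_s: 10.0
tool_pos: [445.1, 60.0, 213.7]
tcp_rot: [1.943, 2.222, 0.293]
force: [0.2, 0.6, -1.2]
opening: 0.272
finger_force: 29.6
```

Run:
```python
from h import *
from rig import monitor; s=monitor.get_state(); print(s['joint_positions'],s['tool_pos'],s['force'])
print((R.from_rotvec(s['tcp_rot']).inv()*RS).as_rotvec())
n=-RS.as_matrix()[:,2]; print("bar underside in unit",U.inv().apply(s['tool_pos']-181*n-O))
```

```text
[-0.10301573  0.00813353  2.29068905  0.10734897  0.58788923 -0.31848416] [445.08420807  59.95838127 213.70052755] [ 0.17232471  0.61492782 -1.17770758]
[0.0021635  0.00115865 0.00288986]
bar underside in unit [-9.94784094e+01  7.73774848e-02  3.88773544e+01]
```

>>> {"api": "drive_tool", "payload": {"delta_pos": [[0,-0.05,0.2],[0,-0.05,0.2],[0,0,0]], "angular": [[0,0,0],[0,0,0],[0,0,0]], "jaw": [1,1,1]}}

```text
time_s: 10.38
tool_pos: [444.9, 60.0, 209.2]
tcp_rot: [1.944, 2.223, 0.293]
force: [-0.5, -0.6, -1.1]
opening: 0.274
finger_force: 29.6
```

>>> {"api": "drive_tool", "payload": {"delta_pos": [[0,-0.05,0.15],[0,0,0]], "angular": [[0,0,0],[0,0,0]], "jaw": [1,1]}}

```text
time_s: 10.62
tool_pos: [444.8, 60.0, 207.6]
tcp_rot: [1.944, 2.223, 0.293]
force: [-0.3, -0.6, -0.6]
opening: 0.274
finger_force: 29.6
```

>>> {"api": "drive_tool", "payload": {"delta_pos": [[0,-0.03,0.1],[0,0,0]], "angular": [[0,0,0],[0,0,0]], "jaw": [1,1]}}

```text
time_s: 10.88
tool_pos: [445.0, 60.0, 207.1]
tcp_rot: [1.943, 2.223, 0.293]
force: [-2.2, 0.8, 4.1]
opening: 0.272
finger_force: 30.2
```

>>> {"api": "drive_tool", "payload": {"delta_pos": [[0,-0.03,0.1],[0,0,0]], "angular": [[0,0,0],[0,0,0]], "jaw": [1,1]}}

```text
time_s: 11.12
tool_pos: [445.2, 59.9, 207.1]
tcp_rot: [1.943, 2.224, 0.292]
force: [-7.6, -1.1, 13.9]
opening: 0.275
finger_force: 31.8
```

>>> {"api": "drive_tool", "payload": {"delta_pos": [[0,0.03,-0.1],[0,0,0],[0,0,0],[0,0,0],[0,0,0],[0,0,0]], "angular": [[0,0,0],[0,0,0],[0,0,0],[0,0,0],[0,0,0],[0,0,0]], "jaw": [1,0.71,0.68,0.62,0.55,0.55], "grip_force": 20}}

```text
time_s: 11.88
tool_pos: [444.9, 60.0, 206.6]
tcp_rot: [1.944, 2.223, 0.293]
force: [-0.2, 0.3, -0.1]
opening: 0.449
finger_force: 0.0
```

Run:
```python
from h import *
from rig import monitor; s=monitor.get_state()
p,d,K,T=snap("wrist","w4")
y=mask(p,(22,120,90),(36,255,255),(200,20,440,390)); P=cloud(y,d,K,T); C=U.inv().apply(P-O); print(C.mean(0),np.percentile(C,[2,50,98],axis=0).round(1).tolist())
```

```text
[-106.61906221   11.81852023   59.39143256] [[-117.3, -41.0, 55.9], [-106.5, 15.2, 59.5], [-96.1, 53.8, 62.4]]
```

View pics/w4.png

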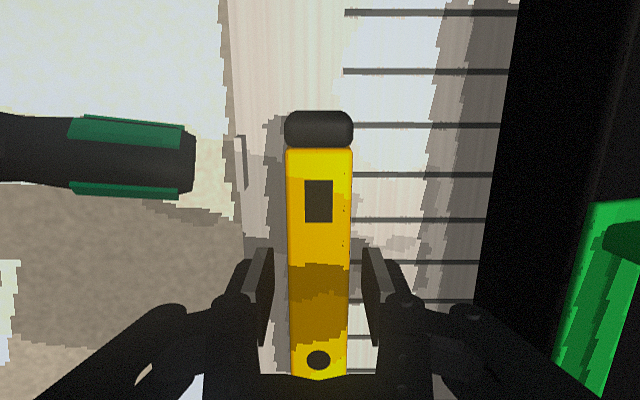

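The bar lies on the guide at (318,120)–(318,375), inside the stops. The fingers are open on both sides, and the measured top centre of x = -106.6, z = 59 matches the bar seated on the slope. Next I withdraw and go above the handle.

>>> {"api": "drive_tool", "payload": {"delta_pos": [[0,0,-0.5],[0,0,-0.8],[0,0,-1.3],[0,0,-1.4],[0,0.4,-1.5],[0,0.65,-2.4],[0,0.65,-2.4],[0,0.65,-2.4]], "angular": [[0,0,0],[0,0,0],[0,0,0],[0,0,0],[0,0,0],[0,0,0],[0,0,0],[0,0,0]], "jaw": [0.55,0.55,0.55,0.55,0.5,0.4,0.4,0.4]}}

```text
time_s: 12.92
tool_pos: [434.4, 58.8, 337.3]
tcp_rot: [1.943, 2.222, 0.294]
force: [0.3, -1.0, 0.4]
opening: 0.602
finger_force: 0.0
```

>>> {"api": "drive_tool", "payload": {"delta_pos": [[0,0.65,-2.4],[0,1.55,0.4],[0,1.55,0.4],[0,1.55,0.4],[0,1.55,0.4],[0,0,0],[0,0,0]], "angular": [[0,0,0],[0,0,0],[0,0,0],[0,0,0],[0,0,0],[0,0,0],[0,0,0]], "jaw": [0.3,0.3,0.3,0.3,0.3,0.3,0.3]}}

```text
time_s: 13.8
tool_pos: [497.5, 67.4, 361.3]
tcp_rot: [1.944, 2.223, 0.293]
force: [0.7, 0.0, 0.2]
opening: 0.702
finger_force: 0.0
```

Run:
```python
from h import *
from rig import monitor; s=monitor.get_state(); print(s['opening'],U.inv().apply(s['tool_pos']-O))
p,d,K,T=snap("wrist","w5")
def show(n,P): C=U.inv().apply(P-O); print(n,len(C),C.mean(0).round(1),np.percentile(C,[2,50,98],axis=0).round(1).tolist())
show("light",cloud(mask(p,(22,120,90),(36,255,255),(100,20,440,390)),d,K,T))
P=cloud(mask(p,(45,100,60),(75,255,255),(250,60,600,390)),d,K,T); show("handle",P[P[:,2]>140])
plan(unit([-35,0,145])-RS.as_matrix()[:,2]*158,RS,6)
```

```text
0.7021040683196961 [-93.38157191   0.57247883 361.29735764]
light 2537 [-106.6   15.9   59.2] [[-117.1, -42.4, 55.7], [-107.0, 19.0, 59.3], [-95.6, 53.6, 62.7]]
handle 2845 [-34.9   0.8 149.4] [[-40.0, -41.5, 141.4], [-35.6, 3.1, 150.2], [-28.8, 39.1, 152.2]]
TCP target [514.9  69.1 297.6] N 6 row cm [-0.009  0.007  1.099] ang [0.0002 0.0002 0.0005]
```

View pics/w5.png

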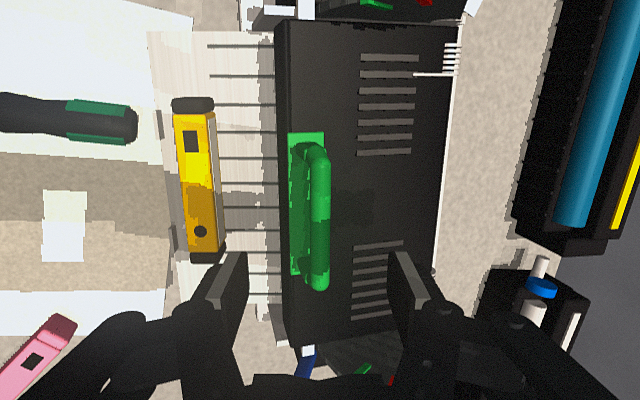

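The light lies on the guide at (198,180), with its white lens strip on the roller side. The handle at (320,215) lies between the open fingers.

>>> {"api": "drive_tool", "payload": {"delta_pos": [[0,0,1.1],[0,0,1.1],[0,0,1.1],[0,0,1.1],[0,0,1.1],[0,0,1.1],[0,0,0],[0,0,0]], "angular": [[0,0,0],[0,0,0],[0,0,0],[0,0,0],[0,0,0],[0,0,0],[0,0,0],[0,0,0]], "jaw": [0.3,0.3,0.3,0.3,0.3,0.3,0.3,0.3]}}

```text
time_s: 14.85
tool_pos: [515.2, 69.6, 297.4]
tcp_rot: [1.943, 2.222, 0.293]
force: [0.2, 0.1, -0.2]
opening: 0.701
finger_force: 0.0
```

>>> {"api": "drive_tool", "payload": {"delta_pos": [[0,0,0],[0,0,0],[0,0,0],[0,0,0],[0,0,0],[0,0,0],[0,0,0],[0,0,0]], "angular": [[0,0,0],[0,0,0],[0,0,0],[0,0,0],[0,0,0],[0,0,0],[0,0,0],[0,0,0]], "jaw": [0.5,0.65,0.75,0.85,1,1,1,1], "grip_force": 60}}

```text
time_s: 15.85
tool_pos: [515.4, 69.6, 297.7]
tcp_rot: [1.943, 2.221, 0.295]
force: [3.8, 1.4, 0.8]
opening: 0.117
finger_force: 58.5
```

Run:
```python
from h import *
from rig import monitor; s=monitor.get_state(); print(s['opening'],s['tool_pos'],s['force'])
R0=R.from_rotvec(s['tcp_rot']); h=unit([65,0,98]); ax=U.apply([0,1,0])
# per-row constant twist in the tool frame: rotation about the hinge axis, 0.55 in N rows
for a,N in((0.55,22),):
    q=R.from_rotvec(ax*a/N); Rn=q*R0; pn=h+q.apply(s['tool_pos']-h)
    print("row",R0.inv().apply(pn-s['tool_pos'])/10,(R0.inv()*Rn).as_rotvec(), (h+R.from_rotvec(ax*a).apply(s['tool_pos']-h)))
```

```text
0.11676254362145448 [515.39241349  69.58041707 297.74568243] [3.84830552 1.42933066 0.76735183]
row [-0.00182558  0.57648759 -0.20049879] [ 2.49998876e-02  6.89337266e-05 -2.94254853e-05] [639.43008479  85.92294384 341.67184085]
```

>>> {"api": "drive_tool", "payload": {"delta_pos": [[0,0.576,-0.2],[0,0.576,-0.2],[0,0.576,-0.2],[0,0.576,-0.2],[0,0.576,-0.2],[0,0.576,-0.2],[0,0.576,-0.2],[0,0.576,-0.2]], "angular": [[0.025,0,0],[0.025,0,0],[0.025,0,0],[0.025,0,0],[0.025,0,0],[0.025,0,0],[0.025,0,0],[0.025,0,0]], "jaw": [1,1,1,1,1,1,1,1]}}

```text
time_s: 16.85
tool_pos: [557.3, 75.2, 320.6]
tcp_rot: [2.041, 2.333, 0.069]
force: [3.9, -0.5, -7.4]
opening: 0.115
finger_force: 58.5
```

Forces are low and as expected (about 7 N down), so I continue.

>>> {"api": "drive_tool", "payload": {"delta_pos": [[0,0.576,-0.2],[0,0.576,-0.2],[0,0.576,-0.2],[0,0.576,-0.2],[0,0.576,-0.2],[0,0.576,-0.2],[0,0.576,-0.2],[0,0.576,-0.2]], "angular": [[0.025,0,0],[0.025,0,0],[0.025,0,0],[0.025,0,0],[0.025,0,0],[0.025,0,0],[0.025,0,0],[0.025,0,0]], "jaw": [1,1,1,1,1,1,1,1]}}

```text
time_s: 17.85
tool_pos: [603.3, 81.4, 336.1]
tcp_rot: [-2.006, -2.293, 0.162]
force: [-2.6, -3.2, -5.1]
opening: 0.117
finger_force: 58.8
```

>>> {"api": "drive_tool", "payload": {"delta_pos": [[0,0.576,-0.2],[0,0.576,-0.2],[0,0.576,-0.2],[0,0.576,-0.2],[0,0.576,-0.2],[0,0.576,-0.2],[0,0,0],[0,0,0]], "angular": [[0.025,0,0],[0.025,0,0],[0.025,0,0],[0.025,0,0],[0.025,0,0],[0.025,0,0],[0,0,0],[0,0,0]], "jaw": [1,1,1,1,1,1,1,1]}}

```text
time_s: 18.85
tool_pos: [639.2, 86.2, 341.5]
tcp_rot: [-1.933, -2.21, 0.323]
force: [-4.4, -3.5, -1.8]
opening: 0.111
finger_force: 59.1
```

Run:
```python
from h import *
from rig import monitor,env; s=monitor.get_state(); R0=R.from_rotvec(s['tcp_rot'])
g=U.inv().apply(s['tool_pos']+R0.apply([0,0,158])-O); v=g-[65,0,98]
print("handle unit",g,"angle from pos",np.arctan2(v[2],-v[0])-np.arctan2(47,100),"radius",np.hypot(v[0],v[2]),"tool lean",(R0*RS.inv()).as_rotvec(),s['force'],s['finger_force'])
p,d,K,T=snap("wrist","w6"); p,d,K,T=snap("side","side6")
L=cloud(mask(p,(22,120,90),(36,255,255),(300,150,345,245)),d,K,T); print("light",len(L),U.inv().apply(L-O).mean(0) if len(L) else 0)
# cover plane angle from the dark sloped top seen by side & handle plate
c=p[120:245,290:410]; cv2.imwrite("pics/s6.png",cv2.resize(c,None,fx=4.8,fy=4.8,interpolation=2)[:,:,::-1])
G=cloud(mask(p,(45,100,60),(85,255,255),(330,110,400,200)),d,K,T); G=U.inv().apply(G-O); G=G[(G[:,2]>120)&(abs(G[:,1])<50)]; print("green",len(G),np.percentile(G,[5,50,95],axis=0).round(0).tolist() if len(G) else 0)
```

```text
handle unit [  4.56304943   0.29224105 190.03819111] angle from pos 0.5503989973501291 radius 110.1074639489157 tool lean [-0.07471928  0.54539236  0.00185317] [-4.37405113 -3.5118793  -1.80911453] 59.122992753982544
light 55 [-106.63967546   36.41408238   56.34506703]
green 193 [[-24.0, -49.0, 152.0], [-10.0, -15.0, 164.0], [6.0, 37.0, 192.0]]
```

View pics/s6.png

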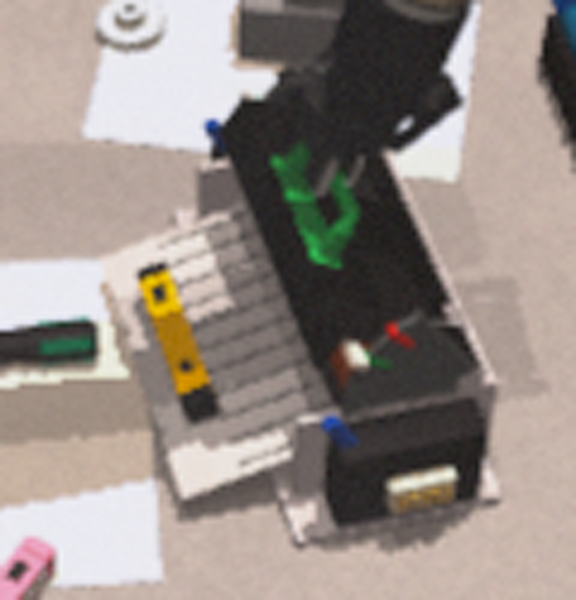

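The side view shows the cover raised with the fingers on the handle. The white pointer at (355,352) is by the green line at (378,362), well short of the red at (400,335), and the light is undisturbed at (178,340). The grip position gives a cover angle of 0.55 rad.

```bash
python3 -c "
from rig import env; print(env.sign_off())"
```

```text
the job is handed in; nothing more can be done
None
```

I handed the job in: the light bar lies released on the guide with its lens to the roller, and the gripper is holding the cover by its handle at about 0.55 rad, on the green lines (angle worked out from the grip position). The hand-in returned no verdict.

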